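# Pair the edged lenses with their mates

## Task

The edger has dropped three finished lenses, each still on its white block, into the grey catch bin. Carry them one after another to the job trays and set each down gently, never dropping it, flat and block up in the empty well beside its mate of the same tint. Leave the lenses already in the trays and the bare white block in the bin where they are.

Things in the scene. Friction and masses are not known exactly. Their poses are not given: they have to be found in the camera images.
- blue_lens_center (a point): Blue edged lens to move, a rounded rectangle 54 (x) by 38 (y) mm, 4 mm thick at its edge, domed to 7.5 mm; fixed on its middle a white block, 24 along x, 16 along y, its upright sides 7 to 27 mm above the lens's underside: the grip. 30 g. Point: centre, 13.5 mm above its underside; z up. It lies on the catch bin's floor, 5 mm above the bench; the bin's walls, 46 mm above the bench, are 55 mm or more from the point.
- amber_lens_center (a point): Amber edged lens to move, a round 46 mm across, 4 mm thick at its edge, domed to 7.5 mm; fixed on its middle a white block, 24 along x, 16 along y, its upright sides 7 to 27 mm above the lens's underside: the grip. 30 g. Point: centre, 13.5 mm above its underside; z up. It lies on the catch bin's floor, 5 mm above the bench; the bin's walls, 46 mm above the bench, are 55 mm or more from the point.
- green_lens_center (a point): Green edged lens to move, an oval 54 (x) by 34 (y) mm, 4 mm thick at its edge, domed to 7.5 mm; fixed on its middle a white block, 24 along x, 16 along y, its upright sides 7 to 27 mm above the lens's underside: the grip. 30 g. Point: centre, 13.5 mm above its underside; z up. It lies on the catch bin's floor, 5 mm above the bench; the bin's walls, 46 mm above the bench, are 55 mm or more from the point.
- blue_tray_well (a point): Middle of the floor of the empty well in the cream job tray that holds the blue mate. Tray: fixed, 156 along x, 80 along y, 20 mm high; two open wells 72 x 72 mm, floor 4 mm above the bench, walls and divider 4 mm thick. The mate's well is centred 76 mm away along -x, with a ticket flange 24 mm beyond it. z up.
- amber_tray_well (a point): Middle of the floor of the empty well in the cream job tray that holds the amber mate. Tray: fixed, 156 along x, 80 along y, 20 mm high; two open wells 72 x 72 mm, floor 4 mm above the bench, walls and divider 4 mm thick. The mate's well is centred 76 mm away along +x, with a ticket flange 24 mm beyond it. z up.
- green_tray_well (a point): Middle of the floor of the empty well in the cream job tray that holds the green mate. Tray: fixed, 156 along x, 80 along y, 20 mm high; two open wells 72 x 72 mm, floor 4 mm above the bench, walls and divider 4 mm thick. The mate's well is centred 76 mm away along -x, with a ticket flange 24 mm beyond it. z up.
- blue_mate_center (a point): The blue mate: a lens on its white block just like the blue one in the bin, already lying block up in its tray. The point is its centre, 13.5 mm above its underside. To be left where it is.
- amber_mate_center (a point): The amber mate: a lens on its white block just like the amber one in the bin, already lying block up in its tray. The point is its centre, 13.5 mm above its underside. To be left where it is.
- green_mate_center (a point): The green mate: a lens on its white block just like the green one in the bin, already lying block up in its tray. The point is its centre, 13.5 mm above its underside. To be left where it is.
- bare_block_center (a point): A bare white lens block with no lens under it, 24 x 16 x 21 mm, standing in the catch bin among the lenses; the point is its centre. To be left where it is.

How it is judged:
By the outcome, as a careful person would: the job done as asked, in the order asked, and still so for the second after the job is handed in, with the robot touching nothing.
It also fails if it takes over 99 s, if anything falls off the work surface, if the arm or the gripper's body presses on something with over 40 N, if the wrist force passes 120 N, or if a joint passes its speed limit or range.

## Robot

A 7-joint arm with a two-finger parallel gripper is mounted at the origin on the work surface. World frame = base frame: x ahead of the robot, y to its left, z up, the work surface at z = 0. Lengths are in m, angles in rad, forces in N, time in s.
With the tool pointing down it reaches from about 0.425 to 1.025 m from the base axis. Payload 9.4 kg.
Tool frame: the origin (TCP) lies at the very end of the fingers, on their centre line; the grasp point (between the pads) lies 19 mm behind it (hold_point_z is the distance from the TCP to the grasp point, in m); z points along the fingers, y is the line along which they close (so a half turn about z gives the same grasp; the last joint's range is limited). The gripper opens to 93 mm and grips with 3 to 60 N. Pads are 15 mm wide; open, the fingers measure 128 mm over their backs; the gripper's body (75 mm by 188 mm) begins 65 mm behind the grasp point.
Start: joints at [1.131, 0.599, -0.003, 1.599, 0.002, 0.943, -0.08], TCP at [0.257, -0.678, 0.219] pointing down, gripper open.
Joint ranges: [-2.57, 2.57], [-0.35, 1.97], [-1.29, 1.29], [0.11, 2.56], [-1.05, 4.19], [0.11, 1.86], [-2.63, 2.63]. Speed limits (rad/s): [2.22, 2.22, 3.01, 3.01, 3.14, 3.14, 3.14].

## Interface

Orientations are given as a unit quaternion [x, y, z, w].
In Python, from bench import * gives the robot as it stands. Calls block until the motion is done:
- move_to(position, orientation): joint-space move of the TCP to a pose.
- servo_line(position, rot=None, velocity=0.15, contact_N=None): straight line of the TCP; rot=None keeps the orientation; velocity is the mean speed in m/s. With contact_N (N) it stops when the force on the tool has changed by that much, and returns True; else False.
- move_joints(angles): joint-space move.
- set_gripper(opening): finger opening in m; the grip force is fixed at half the most; returns when the fingers have stopped.
- sleep(seconds).
- solve_ik(position, orientation): joint angles nearest the present ones, or None.
- state(): the state.
- snapshot(name): name is "side" or "top"; returns a dict with "color" (400x640x3 uint8, red, green, blue), "fx", "fy", "cx", "cy" (pixels), "k1" (the pictures are not rectified: a ray, as slopes to the right and down, at radius r is drawn at 1 + k1 r^2 times it, then the intrinsics apply), "position" and "rotation" of the camera in the world. Camera axes: x right, y down, z forward; pixel columns grow to the right and rows downward; lengths in m; the calibration is good to about 2 mm. A picture is of the moment at which its call begins. There is no depth.
A pose or a line that the arm cannot do raises PlanningError and nothing moves.
- hand_in(): hands the job in; it is judged then, once.
The state is a dict: "clock": time; "joint_positions": joint angles; "qvel": joint speeds; "effort": joint torques, N m; "eef_pos": TCP position; "ee_rot": TCP orientation; "force": force on the tool from outside, world axes, zero at the start; "torque": the same for the moment, N m; "width": finger opening in m; "grip_force": force on a finger pad.
Only numpy, scipy, OpenCV 4.12 (cv2) and the standard library are available. Lean on these libraries where they do the work, as an engineer would, in place of code of your own. Each camera call takes 0.05 s, during which the arm holds its last target. There are 200 camera calls.

## Working session

There is one attempt and no reset: what is moved stays moved. The work goes in short steps, each a Python script; the robot and the scene stay as the last script left them, time stands still between calls to the robot, and variables do not carry over. Pictures are saved under pics/ and viewed, at most 14 in all, crops included, and the job is handed in when it is done.

```bash
mkdir -p pics
python3 - <<'E'
from bench import *
import cv2
for n in("top","side"):
    s=snapshot(n);cv2.imwrite(f"pics/{n}0.png",s["color"][:,:,::-1])
    print({k:v for k,v in s.items() if k!="color"})
print(state())
E
```

```text
{'fx': 439.5548401695069, 'fy': 439.5548401695069, 'cx': 314.3672119019114, 'cy': 203.13634621292394, 'k1': -0.11792143221441828, 'position': array([0.33095427, 0.00533453, 0.99173179]), 'rotation': array([-0.64698611,  0.75557901, -0.07786552,  0.06668055])}
{'fx': 405.8228499714831, 'fy': 405.8228499714831, 'cx': 320.8467471866472, 'cy': 198.76743899764074, 'k1': -0.09329364344712794, 'position': array([ 0.45822474, -0.61079416,  0.70154011]), 'rotation': array([ 0.92833375, -0.04103131,  0.02033472, -0.36891649])}
{'clock': 0.1, 'joint_positions': array([ 1.13130448,  0.60002802, -0.00252365,  1.60004854,  0.00179628,
        0.94289382, -0.07981739]), 'qvel': array([-0.00016374, -0.00078181, -0.00037603, -0.00152986,  0.00137259,
       -0.00147559, -0.00110481]), 'effort': array([ 4.66582482e-03, -7.66556811e+01,  1.50230728e+00, -2.52935296e+01,
       -5.22156246e-02,  1.35461299e-02,  5.70451130e-05]), 'eef_pos': array([ 0.25711426, -0.67741258,  0.21785944]), 'ee_rot': array([ 9.83590548e-01,  1.80413859e-01, -1.90753740e-04, -6.60904282e-04]), 'force': array([ 0.5919537 , -1.44694429,  0.23981735]), 'torque': array([-0.01677268, -0.03518838, -0.01295639]), 'grip_force': 0.0, 'width': 0.09288679677924935}
```

View pics/top0.png

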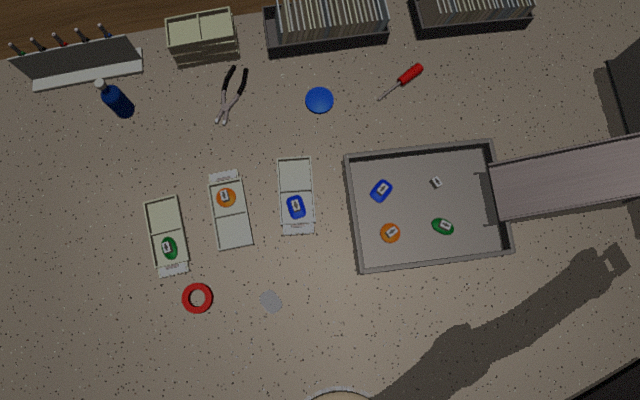

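View pics/side0.png

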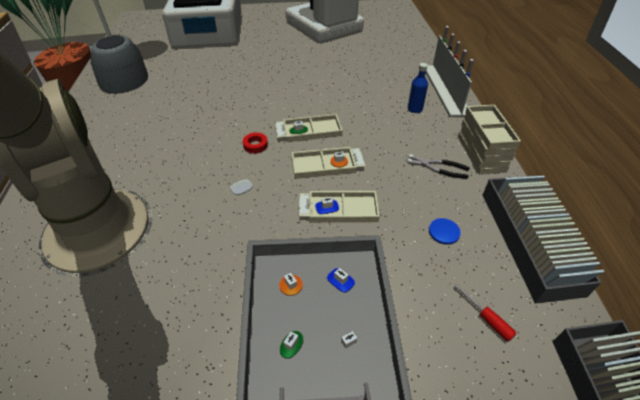

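The top view shows the bin with blue (381,190), amber (390,233), green (443,226) and the bare block (436,182). The trays are at left: green's empty well is at (163,214), amber's at (234,231) and blue's at (295,176). I'll enlarge these areas.

Run:
```python
import cv2
def crop(n,o,x0,y0,w,h,k):
    i=cv2.imread(f"pics/{n}.png")[y0:y0+h,x0:x0+w]
    i=cv2.resize(i,None,fx=k,fy=k,interpolation=cv2.INTER_CUBIC)
    i=cv2.convertScaleAbs(i,alpha=1.3)
    for t in range(0,w,10): cv2.putText(i,str(x0+t),(t*k,10),0,.35,(0,255,255),1); cv2.line(i,(t*k,12),(t*k,18),(0,255,255),1)
    for t in range(0,h,10): cv2.putText(i,str(y0+t),(0,t*k+4),0,.35,(0,255,255),1);cv2.line(i,(24,t*k),(32,t*k),(0,255,255),1)
    cv2.imwrite(f"pics/{o}.png",i)
crop("top0","bin",355,160,110,95,6)
crop("top0","tray",135,150,190,140,4)
crop("side0","sidebin",265,250,110,120,5)
```

```text
(no output)
```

View pics/bin.png

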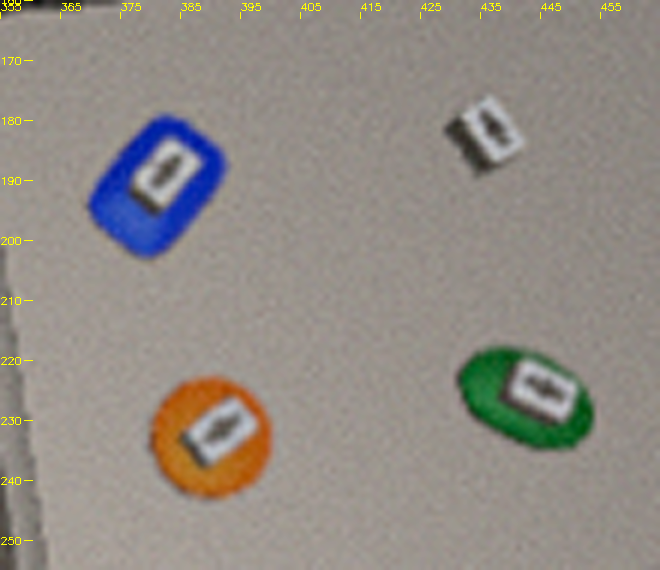

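View pics/tray.png

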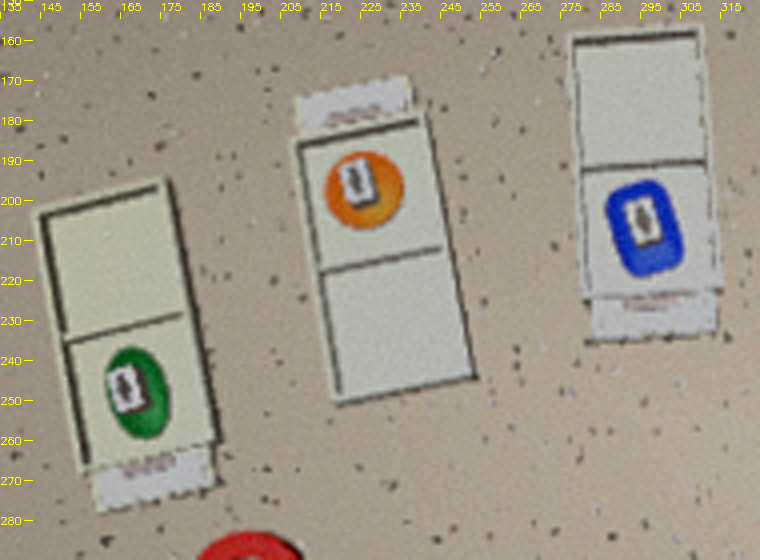

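View pics/sidebin.png

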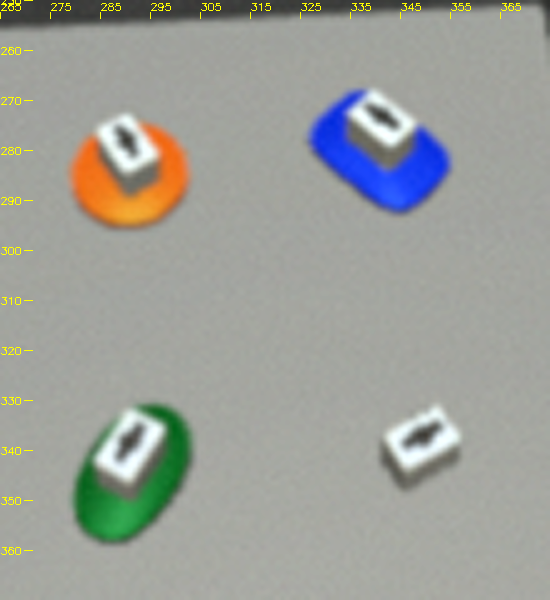

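The crops are sharp enough for segmentation: white block tops at about (382.6,188), (391.6,231.4) and (445,224.4), and tray corners that can be read directly. Next I turn these into world positions using both cameras.

```bash
cat > h.py <<'E'
from bench import *
import numpy as np, cv2
from scipy.spatial.transform import Rotation as R
def world(s,px,z):
    p=np.atleast_2d(np.array(px,float))
    K=np.array([[s["fx"],0,s["cx"]],[0,s["fy"],s["cy"]],[0,0,1]])
    u=cv2.undistortPoints(p[:,None],K,np.array([s["k1"],0,0,0.]))[:,0]
    d=R.from_quat(s["rotation"]).apply(np.c_[u,np.ones(len(u))]); c=np.array(s["position"])
    return (c+d*((z-c[2])/d[:,2])[:,None])[:,:2]
def pix(s,p):
    K=np.array([[s["fx"],0,s["cx"]],[0,s["fy"],s["cy"]],[0,0,1]])
    r=R.from_quat(s["rotation"]).inv(); 
    return cv2.projectPoints(np.atleast_2d(p).astype(float),r.as_rotvec(),-r.apply(s["position"]),K,np.array([s["k1"],0,0,0.]))[0][:,0]
def rect(pts):
    (c,(w,h),a)=cv2.minAreaRect((pts*1000).astype(np.float32))
    if w<h:w,h,a=h,w,a+90
    return np.round([*c,w,h,(a+90)%180-90],1)
HUE={"blue":(105,130),"amber":(5,22),"green":(50,85)}
def lens(s,roi,col,zb=0.005):
    """roi x0,y0,x1,y1. block top rect and lens rect in mm, base at zb"""
    x0,y0,x1,y1=roi; im=cv2.resize(s["color"][y0:y1,x0:x1],None,fx=6,fy=6,interpolation=cv2.INTER_CUBIC)
    hsv=cv2.cvtColor(im,cv2.COLOR_RGB2HSV); f=lambda q:(q+.5)/6-.5+[x0,y0]
    out=[]
    def big(m):
        n,l,st,_=cv2.connectedComponentsWithStats(m); i=1+st[1:,4].argmax()
        ys,xs=np.where(l==i); return cv2.convexHull(np.c_[xs,ys].astype(np.int32))[:,0]
    a,b=HUE.get(col,(0,0)); 
    if col in HUE:
        hl=big(((hsv[...,0]>=a)&(hsv[...,0]<=b)&(hsv[...,1]>110)).astype(np.uint8))
        out.append(rect(world(s,f(hl),zb+.003)))
        near=cv2.fillConvexPoly(np.zeros(hsv.shape[:2],np.uint8),hl,1)
        near=cv2.dilate(near,np.ones((25,25)))
    else: near=1
    thr=(im.max(2)[near>0] if col in HUE else im.max(2)).max()*.78
    w=((hsv[...,2]>thr)&(hsv[...,1]<60)).astype(np.uint8)*near
    out.append(rect(world(s,f(big(w)),zb+.028)))
    return out
E
python3 - <<'E'
from h import *
T=snapshot("top");S=snapshot("side")
rois={"blue":((365,172,397,207),(320,262,362,298)),"amber":((375,218,405,248),(272,265,310,300)),"green":((428,212,458,240),(275,325,310,363)),"bare":((425,172,448,193),(338,328,362,352))}
for k,(a,b) in rois.items(): print(k,"top",*lens(T,a,k),"side",*lens(S,b,k))
for k,a,b in(("blue",(283,192,310,224),(310,193,345,216)),("amber",(213,185,240,210),(328,148,352,170)),("green",(158,234,180,262),(285,118,312,138))):
    print("mate",k,*lens(T,a,k,.004),*lens(S,b,k,.004))
C={"green":[(36,210),(170,178),(222,440),(80,474)],"amber":[(290,143),(425,112),(480,378),(336,405)],"blue":[(567,33),(705,26),(722,290),(582,298)]}
for k,c in C.items():
    w=world(T,(np.array(c)+.5)/4-.5+[135,150],.020)*1000
    u=(w[0]+w[1]-w[2]-w[3]);print(k,w.round(1).tolist(),"sides",[round(float(np.linalg.norm(w[i]-w[(i+1)%4])),1) for i in range(4)],"c",w.mean(0).round(1),"ang",np.degrees(np.arctan2(u[1],u[0])).round(1))
# bin / chute landmarks (top)
print(world(T,[(347,157),(493,143),(513,251),(361,271)],.046).round(3), world(T,[(478,172),(487,225),(490,165),(502,220)],.06).round(3))
E
```

```text
blue top [ 539.5 -182.2   53.9   37.4  -48.3] [ 539.2 -182.1   23.4   15.9  -50. ] side [ 541.7 -181.9   55.5   39.7  -48.3] [ 541.4 -182.9   23.1   15.4  -48.8]
amber top [ 440.  -184.7   45.8   45.3  -54.8] [ 437.6 -179.7   53.8   53.4  -10.4] side [ 443.  -185.8   46.4   44.9   10.8] [ 442.4 -185.7   23.5   16.2  -63. ]
green top [ 434.8 -306.2   52.6   30.2   49.4] [ 435.5 -306.3   22.3   14.1   54. ] side [ 439.4 -308.4   51.7   31.8   41.1] [ 438.3 -308.1   22.5   14.8   56.6]
bare top [ 536.4 -308.8   24.3   15.6   24.3] side [ 539.5 -313.9   22.8   14.7   23.8]
mate blue [532.5  17.2  53.7  37.4   9. ] [527.5  16.8  63.9  47.9   8.3] [534.7  16.   52.7  37.5   5.3] [532.1  -6.4  62.2  49.9   5.3]
mate amber [579.6 173.9  45.5  44.7  37.1] [573.4 169.8  53.9  53.4  81.2] [581.3 170.2  45.6  42.5  -9.9] [591.7 148.4  58.   31.3 -74.1]
mate green [482.3 315.   51.9  30.4   5.5] [478.5 307.2  61.7  40.5   5.4] [484.6 312.8  48.7  28.1   5.9] [505.5 282.7  43.5  15.8 -87.2]
green [[593.8, 362.1], [600.3, 282.2], [446.7, 267.0], [439.5, 349.2]] sides [80.2, 154.4, 82.5, 154.9] c [520.1 315.1] ang 5.2
amber [[610.0, 210.9], [616.0, 131.6], [459.5, 119.7], [456.6, 201.2]] sides [79.5, 157.0, 81.6, 153.7] c [535.5 165.8] ang 4.0
blue [[650.2, 44.5], [642.0, -34.9], [487.8, -20.8], [495.4, 57.3]] sides [79.9, 154.8, 78.5, 155.3] c [568.8  11.5] ang -5.0
[[ 0.619 -0.114]
 [ 0.603 -0.456]
 [ 0.352 -0.442]
 [ 0.364 -0.101]] [[ 0.537 -0.397]
 [ 0.416 -0.39 ]
 [ 0.549 -0.429]
 [ 0.422 -0.426]]
```

```bash
python3 - <<'E'
import cv2,numpy as np
def up(i,k): return cv2.convertScaleAbs(cv2.resize(i,None,fx=k,fy=k,interpolation=cv2.INTER_CUBIC),alpha=1.6)
t=up(cv2.imread("pics/top0.png")[130:240,455:555],4)
s=up(cv2.imread("pics/side0.png")[350:400,240:410],4)
c=np.zeros((t.shape[0]+s.shape[0],680,3),np.uint8);c[:t.shape[0],:400]=t;c[t.shape[0]:]=s
cv2.imwrite("pics/chute.png",c[:600])
E
python3 - <<'E'
from h import *
T=snapshot("top");S=snapshot("side")
# amber block in top view: hand corners
print(rect(world(T,(np.array([(186,431),(236,398),(258,428),(207,462)])+.5)/6-.5+[355,160],.033)))
E
```

```text
[ 439.6 -184.1   23.    13.7  -65.9]
```

View pics/chute.png

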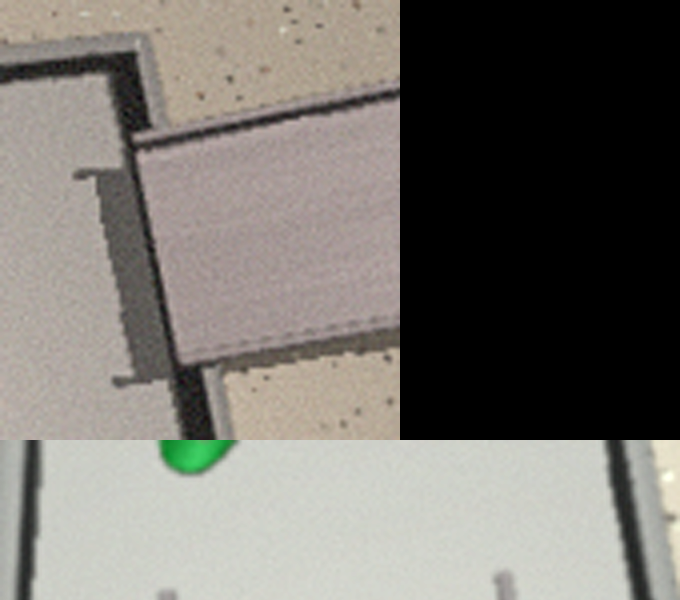

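The bracket in the bin is only the chute's shadow. The chute's rail ends are at top (488.5,164)/(499.5,221) and side (366,383)/(282,388). I'll triangulate their height and check IK for the plan.

```bash
cat >> h.py <<'E'
D={"blue":(.5405,-.1824,-49.3,.6075,.0082,-5.0),"amber":(.4415,-.1853,-64.5,.4985,.1631,4.0),"green":(.4372,-.3072,55.5,.5587,.3185,5.2)}
def q(deg): a=np.radians(deg)/2; return [np.cos(a),np.sin(a),0,0]
def ik(x,y,z,deg):
    best=[]
    for d in(deg,deg+180,deg-180):
        j=solve_ik([x,y,z],q(d))
        if j is not None: best.append((abs(np.array(j)-state()["joint_positions"]).max(),d,np.round(j,2)))
    return sorted(best,key=lambda b:b[0])
E
python3 - <<'E'
from h import *
T=snapshot("top");S=snapshot("side")
for z in(.06,.08,.1,.12,.14): print(z,world(T,[(488.5,163.8),(499.5,221)],z).round(3).tolist(),world(S,[(366,383),(282,388)],z).round(3).tolist())
for k,(a,b,c,d,e,f) in D.items():
    for p in((a,b,.014,c),(a,b,.16,c),(d,e,.013,f),(d,e,.16,f)): print(k,[(x[1],x[2].tolist()) for x in ik(*p)])
E
```

```text
0.06 [[0.552, -0.426], [0.421, -0.42]] [[0.552, -0.404], [0.423, -0.4]]
0.08 [[0.547, -0.417], [0.419, -0.411]] [[0.549, -0.41], [0.424, -0.407]]
0.1 [[0.542, -0.408], [0.417, -0.402]] [[0.546, -0.417], [0.425, -0.413]]
0.12 [[0.538, -0.398], [0.415, -0.393]] [[0.543, -0.423], [0.426, -0.42]]
0.14 [[0.533, -0.389], [0.413, -0.383]] [[0.54, -0.43], [0.427, -0.426]]
blue [(-229.3, [0.46, 0.74, -0.35, 2.08, 0.59, 0.42, 0.36]), (130.7, [0.46, 0.74, -0.35, 2.08, 0.59, 0.42, 0.36]), (-49.3, [0.09, 0.73, 0.21, 2.11, -0.42, 0.35, -1.79])]
blue [(-229.3, [0.59, 0.54, -0.53, 1.99, 0.4, 0.72, 0.53]), (130.7, [0.59, 0.54, -0.53, 1.99, 0.4, 0.72, 0.53]), (-49.3, [0.02, 0.51, 0.3, 2.03, -0.24, 0.64, -1.95])]
blue [(175.0, [0.27, 0.81, -0.58, 1.99, 0.79, 0.59, 0.63]), (-185.0, [0.27, 0.81, -0.58, 1.99, 0.79, 0.59, 0.63]), (-5.0, [-0.18, 0.74, 0.11, 2.02, -0.19, 0.39, -1.58])]
blue [(175.0, [0.38, 0.63, -0.75, 1.9, 0.57, 0.84, 0.82]), (-185.0, [0.38, 0.63, -0.75, 1.9, 0.57, 0.84, 0.82]), (-5.0, [-0.14, 0.53, 0.05, 1.93, -0.04, 0.68, -1.72])]
amber [(-244.5, [0.41, 0.68, -0.19, 2.3, 0.6, 0.22, 0.12])
[... 602 characters left out ...]
, 0.59, -2.01])]
green [(55.5, [0.56, 0.7, -0.07, 2.18, 0.17, 0.28, -0.27]), (-124.5, [0.23, 0.75, 0.42, 2.2, -0.88, 0.37, -2.36]), (235.5, [0.23, 0.75, 0.42, 2.2, -0.88, 0.37, -2.36])]
green [(55.5, [0.63, 0.46, -0.17, 2.08, 0.13, 0.61, -0.23]), (-124.5, [-0.17, 0.72, 1.11, 2.13, -0.89, 0.87, -2.25]), (235.5, [-0.17, 0.72, 1.11, 2.13, -0.89, 0.87, -2.25])]
green [(185.2, [-0.12, 0.9, -0.79, 1.89, 0.93, 0.77, 0.21]), (-174.8, [-0.12, 0.9, -0.79, 1.89, 0.93, 0.77, 0.21]), (5.2, [-0.61, 0.76, 0.01, 1.93, -0.02, 0.45, -2.07])]
green [(185.2, [-0.02, 0.75, -0.97, 1.81, 0.74, 0.99, 0.37]), (-174.8, [-0.02, 0.75, -0.97, 1.81, 0.74, 0.99, 0.37]), (5.2, [-0.51, 0.57, -0.14, 1.84, 0.11, 0.74, -2.2])]
```

```bash
cat >> h.py <<'E'
def show(n,**v): print(n,f"t={state()['clock']:.1f} w={state()['width']*1000:.1f} grip={state()['grip_force']:.1f} z={state()['eef_pos'][2]*1000:.1f}",v)
def pick(k,zt=.0145):
    x,y,a=D[k][:3]; set_gripper(.045)
    move_to([x,y,.15],q(ik(x,y,.15,a)[0][1])); servo_line([x,y,.05],velocity=.12)
    c=servo_line([x,y,zt],velocity=.04,contact_N=5); show("down",contact=c,pos=state()["eef_pos"].round(4))
    z0=state()["eef_pos"][2]; set_gripper(0.0); show("closed")
    servo_line([x,y,.05],velocity=.06); servo_line([x,y,.15],velocity=.15); show("lifted")
    return z0
def place(k,z0):
    x,y,a=D[k][3:]; move_to([x,y,.15],q(ik(x,y,.15,a)[0][1])); servo_line([x,y,.045],velocity=.12)
    sleep(.2); zf=z0-.001
    servo_line([x,y,zf+.004],velocity=.04); sleep(.2)
    c=servo_line([x,y,zf-.003],velocity=.01,contact_N=2.5); show("placed",contact=c,zf=zf,f=state()["force"].round(1))
    set_gripper(state()["width"]+.014); show("open")
    servo_line([x,y,.05],velocity=.06); servo_line([x,y,.15],velocity=.2)
E
python3 - <<'E'
from h import *
z0=pick("blue"); np.save("z0.npy",z0)
for n in("top","side"): cv2.imwrite(f"pics/{n}1.png",snapshot(n)["color"][:,:,::-1])
a=cv2.imread("pics/side1.png");cv2.imwrite("pics/held.png",cv2.resize(a[150:400,200:450],None,fx=2.2,fy=2.2))
E
```

```text
down t=5.4 w=44.8 grip=0.0 z=14.7 {'contact': False, 'pos': array([ 0.5406, -0.1824,  0.0147])}
closed t=6.0 w=15.5 grip=30.0 z=14.6 {}
lifted t=7.5 w=15.7 grip=30.0 z=149.3 {}
```

View pics/held.png

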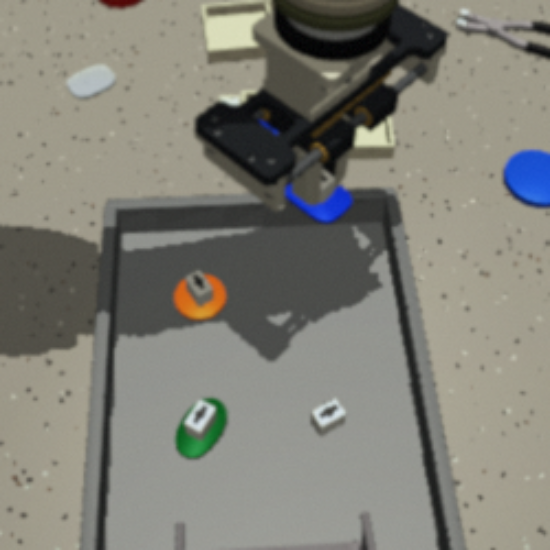

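The blue lens is held flat by its block, at about (320,200) in the crop. The others haven't moved. Next: place it.

Run:
```python
from h import *
place("blue",float(np.load("z0.npy")))
z0=pick("amber"); np.save("z0.npy",z0)
a=snapshot("side")["color"][:,:,::-1];cv2.imwrite("pics/s2.png",cv2.resize(a[100:350,200:450],None,fx=2.4,fy=2.4))
```

```text
placed t=11.2 w=16.0 grip=30.0 z=13.6 {'contact': True, 'zf': 0.01365611184906362, 'f': array([-0.6, -0.3,  5.3])}
open t=11.7 w=30.0 grip=0.0 z=13.0 {}
down t=16.6 w=45.2 grip=0.0 z=14.6 {'contact': False, 'pos': array([ 0.4416, -0.1853,  0.0146])}
closed t=17.2 w=15.6 grip=29.9 z=14.6 {}
lifted t=18.8 w=15.9 grip=29.9 z=149.3 {}
```

View pics/s2.png

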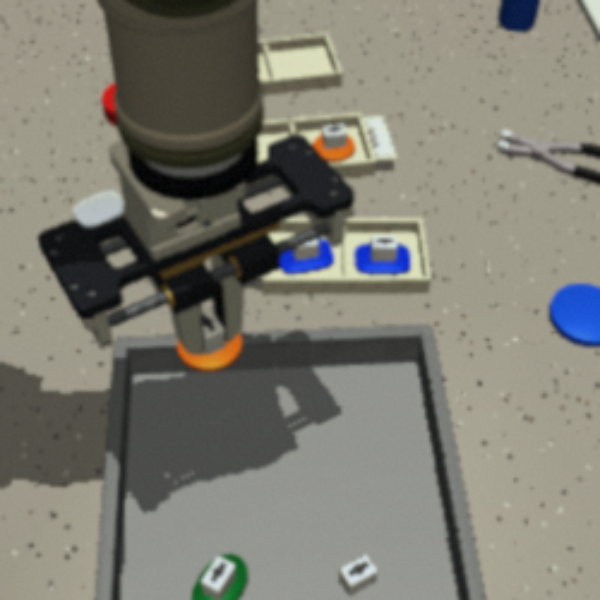

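Blue sits flat and centred in its well, at about (383,257) in the crop. Amber is held flat at (210,348). I'll place amber and then do green.

Run:
```python
from h import *
place("amber",float(np.load("z0.npy")))
z0=pick("green"); 
if state()["width"]>.012: place("green",z0)
x=state()["eef_pos"]; move_to([.42,-.15,.25],q(55.5))
i=[snapshot(n)["color"][:,:,::-1] for n in("top","side")]
a=cv2.resize(i[0][140:290,130:530],(800,300));b=cv2.resize(i[1][100:400,200:450],(250,300))
c=cv2.resize(i[1][100:230,230:400],(392,300))
cv2.imwrite("pics/end.png",np.vstack([a,np.hstack([b,c,np.zeros((300,158,3),np.uint8)])]))
show("end")
```

```text
placed t=22.9 w=15.3 grip=30.0 z=13.5 {'contact': True, 'zf': 0.013629673756533952, 'f': array([-0.6, -1.4,  5.3])}
open t=23.4 w=29.2 grip=0.0 z=13.1 {}
down t=29.1 w=45.0 grip=0.0 z=14.7 {'contact': False, 'pos': array([ 0.4373, -0.3072,  0.0147])}
closed t=29.6 w=15.5 grip=30.0 z=14.6 {}
lifted t=31.2 w=15.9 grip=30.0 z=149.4 {}
placed t=36.2 w=15.8 grip=30.0 z=13.6 {'contact': True, 'zf': np.float64(0.013654374299319524), 'f': array([-0.7, -0.3,  5.5])}
open t=36.7 w=29.7 grip=0.0 z=12.9 {}
end t=40.0 w=29.9 grip=0.0 z=249.8 {}
```

View pics/end.png

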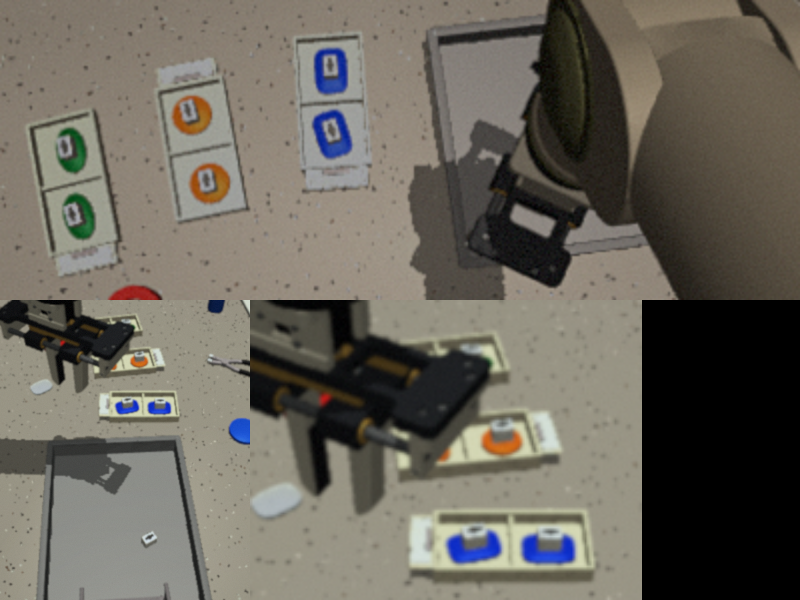

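All three lenses lie flat in their wells, at (330,70), (210,182) and (70,150) in the montage. The mates and the bare block haven't moved, and the robot is clear of everything.

```bash
python3 -c "
from bench import *
print(hand_in())"
```

```text
the job is handed in; nothing more can be done
None
```

The blue, amber and green lenses were each set down gently, flat and block up, beside their mates; the mates and bare block stayed in place, and the job was handed in at about 40 s of the 99 s (no verdict shown).

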